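# Sort the carver's handful: stack the framed roundel, tray the test tiles

### The arm

A 6-joint arm with a two-finger parallel gripper is mounted at the origin on the work surface. World frame = base frame: x ahead of the robot, y to its left, z up, the work surface at z = 0. Lengths are in mm, angles in rad, forces in N, time in s.
With the tool pointing down it reaches from about 275 to 775 mm from the base axis. Payload 14.6 kg.
Tool frame: the origin (TCP) lies at the very end of the fingers, on their centre line; the grasp point (between the pads) lies 19 mm behind it; z points along the fingers, y is the line along which they close (so a half turn about z gives the same grasp; the last joint's range is limited). The gripper opens to 85 mm and grips with 20 to 120 N. Pads are 22 mm wide; open, the fingers measure 114 mm over their backs; the gripper's body (76 mm by 85 mm) begins 54 mm behind the grasp point. The pads swing forward as they close: fully open they stand 13 mm farther back than shut.
Start: joints at [1.167, 0.263, -0.048, 1.259, 0, 1.415], TCP at [129.281, 508.837, 231.278] pointing down, gripper open.
Joint ranges: [-2.65, 2.65], [-0.89, 1.7], [-1.18, 1.37], [-2.13, 2.11], [-1.35, 1.29], [-3.14, 3.14]. Speed limits (rad/s): [1.89, 1.89, 2.57, 2.79, 3.14, 3.14].

### API

Orientations are given as a rotation vector (axis times angle).
In Python, from plant import sensors, imaging, finish_job, models gives the robot as it stands.
- The arm moves only by the tool send_rows, never from a script. Its argument "targets" is a list of rows, each an object with "slide": the shift along the tool's x, y, z in shares of 60 cm (1.0 is 60 cm), a list of three; "turn": the turn, a rotation vector about the tool's x, y, z in fractions of the full range, 1 being 4 rad, a list of three; "hand": the closure, from 0 (fully open) to 1 (shut). In form: [{"slide": [dx, dy, dz], "turn": [wx, wy, wz], "hand": hand}, ...]. A call has 1 to 10 rows; each row is the pose to reach, as a shift and turn from the pose commanded when the call began, along the tool's axes at that moment; what a row does not reach only later rows make up. A row lasts 1/8 s, in which the tool goes at most 62.5 mm and 10.7 degrees, less where a joint would pass 70% of its speed; a pose out of reach is approached as far as the arm can. A call with a gripper value outside its range is refused whole. The fingers move at their own pace and stop on an object; "grip_force" is the grip in N (left out, the last holds). Time passes only in rows, so rows that repeat a pose let the fingers close. It gives the time, the measured TCP pose, the force, the opening and the grip force at its end, in the units of the state.
- sensors.observe(): the state, without advancing time (a new reading comes with each control period).
- imaging.grab_frame(name): name is "scene" or "top"; returns a dict with "color" (480x640x3 uint8, blue, green, red), "intrinsics" (3x3 intrinsics, pixels), "cam_to_world" (4x4, takes a point from camera to world coordinates). Camera axes: x right, y down, z forward; pixel columns grow to the right and rows downward; lengths in mm; the calibration is good to about 2 mm. A picture is of the moment at which its call begins. There is no depth.
- finish_job(): hands the job in; it is judged then, once.
Trained networks look in a picture, given as the dict that the camera call returned (one of the last four; its "shot" number tells which), for a name from the list of things; names that differ only in an ending like _2 or _b are one class to them, and where a whole thing is asked for, a point or a joint stands for the part that bears it (a point fixed in the world has none). Each returns a list of dicts, best first, with "conf" (0 to 1); they miss things now and then, are a little off and sometimes report something else, mostly with a low value. They report only what shows in the picture. A call takes as long as a camera call. They do not tell look-alikes from the thing itself.
- models.outline_of(thing, picture): "region" (480x640 bool, what is visible of it).
- models.tip_of(thing, picture): "point" ([x, y, z] in mm, in world coordinates, good to about 4 mm: a listed point, or the origin of a listed thing).
The state is a dict: "time_s": time; "qpos": joint angles; "qvel": joint speeds; "joint_torque": joint torques, N m; "ee_pos": TCP position; "eef_rot": TCP orientation; "force": force on the tool from outside, world axes, zero at the start; "moment": the same for the moment, N m; "opening": opening from 0.0 (shut) to 1.0 (fully open); "grasp_force": force on a finger pad.
Only numpy, scipy, OpenCV 4.12 (cv2) and the standard library are available. Lean on these libraries where they do the work, as an engineer would, in place of code of your own. Each camera call takes 0.05 s, during which the arm holds its last target. There are 200 camera calls.

### The job

Sort the five loose pieces to where they belong: in the four-post nest stack, lying flat, the black spacer ring, then the white carved roundel (carved face up), then the brass retaining ring on top; lay each glazed test tile flat on the floor of the tray of its own colour. Set the ceramic pieces down, do not drop them, and leave the tool pot and the yellow flask as they stand.

Things in the scene. Friction and masses are not known exactly. Their poses are not given: they have to be found in the camera images.
- spacer: Black plastic spacer ring, outer diameter 60 mm, bore 42 mm, 12 mm thick, lying flat. Origin: centre of its underside; z up; its yaw does not matter. About 25 g.
- roundel: White ceramic roundel: a solid disc, diameter 60 mm, 16 mm thick, lying flat, carved face up (a low flower with a blue centre, within 17 mm of its middle, 2 mm proud, which touches nothing). Origin: centre of its underside; z up, out of the carved face; its yaw does not matter. About 60 to 110 g.
- retainer: Brass retaining ring, outer diameter 60 mm, bore 42 mm, 12 mm thick, lying flat. Origin: centre of its underside; z up; its yaw does not matter. About 90 to 170 g.
- blue_tile: Blue-glazed rectangular test tile with one bare terracotta end, 54 mm (its x) by 32 mm (its y) by 14 mm thick, lying flat. Origin: centre of its underside; x along its length, z up. About 30 to 65 g.
- green_tile: Green-glazed rectangular test tile with one bare terracotta end, 54 mm (its x) by 32 mm (its y) by 14 mm thick, lying flat. Origin: centre of its underside; x along its length, z up. About 30 to 65 g.
- nest: Fixed framing nest: pale wood base 104 x 104 x 8 mm and four steel posts, 8 mm thick, at x, y = +-25.5 mm, 46 mm high above the base (top 12 mm tapered). A 60 mm disc fits between them with 2 mm to spare all round; fingers closing along the nest's x or y pass through the 43 mm gaps between posts. Origin: centre of the underside (base top, the seat, at z = 8 mm); x, y along the base's edges.
- blue_tray: Fixed square open blue tray, 150 by 150 mm outside, 22 mm high, walls 4 mm thick, floor 4 mm thick (its inner floor is 4 mm above the bench), inside 142 by 142 mm. Origin: centre of its underside; x and y parallel to its walls, z up.
- green_tray: Fixed square open green tray, 150 by 150 mm outside, 22 mm high, walls 4 mm thick, floor 4 mm thick (its inner floor is 4 mm above the bench), inside 142 by 142 mm. Origin: centre of its underside; x and y parallel to its walls, z up.
- tool_pot: Bystander: round terracotta pot of carving tools, 100 mm across, 115 mm high, tools up to about 190 mm. Origin: centre of its underside.
- flask: Bystander: round yellow drinking flask with an orange handle and ears, 94 mm across (handle about 110 mm), 175 mm high. Origin: centre of its underside.
Mind the look-alikes: they are no part of the job. What is shaped like the spacer but orange or purple is not meant.

How it is judged:
By the outcome, as a careful person would: the job done as asked, in the order asked, and still so for the second after the job is handed in, with the robot touching nothing.
It also fails if it takes over 120 s, if anything falls off the work surface, if the arm or the gripper's body presses on something with over 40 N, if the wrist force passes 120 N, or if a joint passes its speed limit or range.

## Working session

There is one attempt and no reset: what is moved stays moved. The work goes in short steps, Python scripts to look and compute and a tool call to move; the robot and the scene stay as the last step left them, time stands still between calls to the robot, and variables do not carry over. Pictures are saved under pics/ and viewed, at most 14 in all, crops included, and the job is handed in when it is done.

Besides the shell and the picture viewer there is one more tool, called after ">>>" as a command line: name --argument value ..., lists and objects as JSON in quotes. send_rows: Moves the arm, as the interface text tells. Its arguments: {"type":"object","properties":{"targets":{"type":"array"},"grip_force":{"type":"number"}},"required":["targets"]}

```bash
mkdir -p pics; ls; python3 - <<'E'
from plant import sensors, imaging, models
import cv2, numpy as np
np.set_printoptions(precision=2,suppress=True)
s=sensors.observe(); print({k:np.round(v,3) for k,v in s.items()})
for n in ("scene","top"):
    f=imaging.grab_frame(n); cv2.imwrite(f"pics/{n}0.png",f["color"]); print(n,f["intrinsics"],f["cam_to_world"])
    for t in ["spacer","roundel","retainer","blue_tile","green_tile","nest","blue_tray","green_tray","tool_pot","flask"]:
        for r in models.tip_of(t,f)[:4]: print(t,round(r["conf"],2),np.round(r["point"]))
E
```

```text
pics
{'time_s': np.float64(0.0), 'qpos': array([ 1.17,  0.26, -0.05,  1.26,  0.  ,  1.42]), 'qvel': array([ 0.,  0., -0.,  0.,  0., -0.]), 'joint_torque': array([  0.  , -63.76,  38.46,   0.01,  -0.  ,  -0.  ]), 'ee_pos': array([129.16, 508.58, 230.81]), 'eef_rot': array([-0.39, -3.12,  0.  ]), 'force': array([-0.43, -0.55,  0.02]), 'moment': array([ 0.03,  0.02, -0.04]), 'grasp_force': np.float64(0.0), 'opening': np.float64(0.998)}
scene [[508.72   0.   316.65]
 [  0.   508.72 241.22]
 [  0.     0.     1.  ]] [[   0.13    0.69   -0.71 1369.89]
 [   0.99   -0.11    0.08  -87.22]
 [  -0.02   -0.71   -0.7   875.44]
 [   0.      0.      0.      1.  ]]
spacer 0.81 [338.  64.  -3.]
spacer 0.75 [439. 129.  -4.]
spacer 0.72 [332. 163.   1.]
roundel 0.7 [454. 293.   1.]
retainer 0.85 [ 434. -135.   -3.]
blue_tile 0.51 [434.  17.  -4.]
blue_tile 0.44 [ 433. -136.    0.]
nest 0.65 [ 647. -243.   -2.]
nest 0.15 [622. -15.  -2.]
blue_tray 0.61 [626. 255.   3.]
green_tray 0.9 [620. -18.  -3.]
tool_pot 0.68 [433.  13.  -2.]
tool_pot 0.58 [587. 513.  -2.]
flask 0.8 [ 608. -535.   -1.]
top [[583.6    0.   315.01]
 [  0.   583.6  239.88]
 [  0.     0.     1.  ]] [[  -0.01   -1.      0.07  387.61]
 [  -1.      0.01    0.01   -2.59]
 [  -0.01   -0.07   -1.   1413.55]
 [   0.      0.      0.      1.  ]]
spacer 0.8 [440. 134.   4.]
spacer 0.69 [335.  69.   1.]
spacer 0.59 [326. 164.  -2.]
roundel 0.69 [452. 291.   0.]
roundel 0.65 [439. 133.   3.]
retainer 0.64 [622. 257.   2.]
retainer 0.6 [ 454. -272.   -1.]
retainer 0.54 [ 432. -132.   -6.]
blue_tile 0.53 [435.  11.   4.]
green_tile 0.56 [ 455. -276.    1.]
nest 0.7 [ 654. -243.   -0.]
nest 0.37 [ 427. -135.   -2.]
blue_tray 0.94 [625. 258.   2.]
blue_tray 0.19 [624. -15.   0.]
green_tray 0.68 [623. -16.  -1.]
tool_pot 0.81 [588. 514.  -1.]
flask 0.73 [ 607. -537.   -2.]
flask 0.3 [625. 259.   0.]
```

View pics/scene0.png

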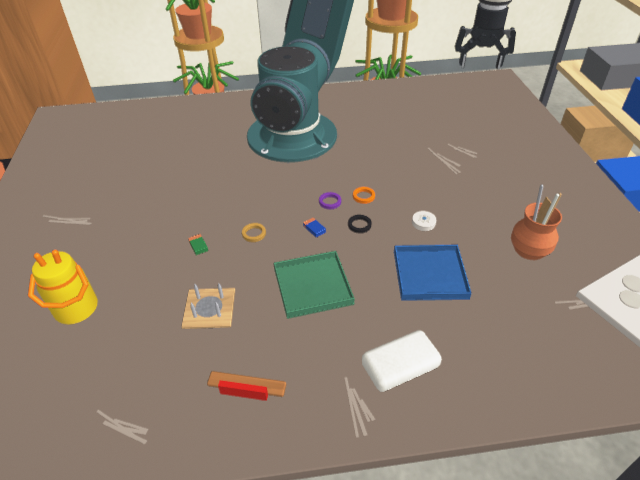

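View pics/top0.png

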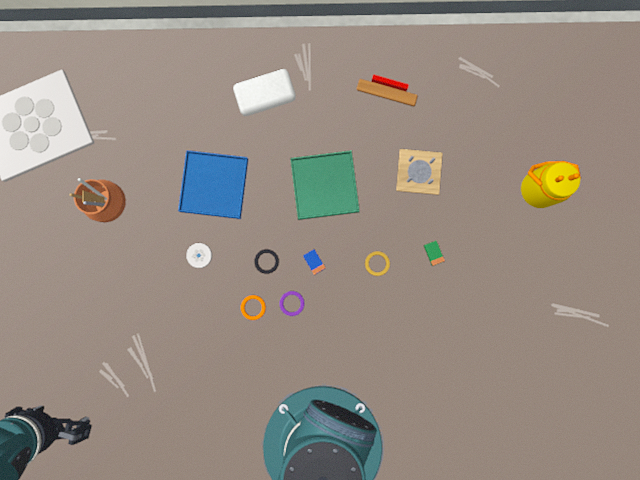

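The top view shows the black ring at (266,261), roundel (199,255), brass ring (377,263), blue tile (314,262) and green tile (434,253). The nest is at (419,172), blue tray (213,185) and green tray (325,185). The orange and purple rings at (253,307) and (292,303) are the look-alikes.

```bash
cat > h.py <<'E'
import cv2, numpy as np
from plant import sensors, imaging, models
np.set_printoptions(precision=2,suppress=True)
def proj(f,P):
    P=np.atleast_2d(P).astype(float); T=np.linalg.inv(f["cam_to_world"]); c=P@T[:3,:3].T+T[:3,3]
    u=c@f["intrinsics"].T; return u[:,:2]/u[:,2:]
def ray(f,p):
    M=f["cam_to_world"]; d=M[:3,:3]@np.linalg.inv(f["intrinsics"])@[p[0],p[1],1]; return M[:3,3],d/np.linalg.norm(d)
def plane(f,p,z):
    o,d=ray(f,p); return o+d*(z-o[2])/d[2]
def tri(fs,ps):
    A=np.zeros((3,3));b=np.zeros(3);R=[ray(f,p) for f,p in zip(fs,ps)]
    for o,d in R: Q=np.eye(3)-np.outer(d,d);A+=Q;b+=Q@o
    X=np.linalg.solve(A,b); return X,max(np.linalg.norm((np.eye(3)-np.outer(d,d))@(X-o)) for o,d in R)
def blob(f,P,half,fn):
    """largest colour blob near world point P; fn(hsv)->mask; returns contour hull"""
    u,v=proj(f,P)[0].astype(int); h=half
    x0,y0=max(u-h,0),max(v-h,0)
    hsv=cv2.cvtColor(f["color"][y0:v+h,x0:u+h],cv2.COLOR_BGR2HSV).astype(int)
    hsv=np.dstack([hsv])
    m=fn(hsv).astype(np.uint8)
    cs,_=cv2.findContours(m,cv2.RETR_EXTERNAL,cv2.CHAIN_APPROX_NONE)
    c=max(cs,key=cv2.contourArea); return cv2.convexHull(c)+[x0,y0]
H=lambda lo,hi,s=90,v=40:(lambda a:(a[...,0]>=lo)&(a[...,0]<=hi)&(a[...,1]>=s)&(a[...,2]>=v))
COL=dict(spacer=lambda a:a[...,2]<60, roundel=lambda a:(a[...,2]>150)|H(95,125,100)(a), retainer=H(14,32,110,90),
 blue_tile=H(105,130,120), green_tile=H(50,85,120), blue_tray=H(100,120,120), green_tray=H(60,90,90), nest=H(10,24,70,140))
E
python3 - <<'E'
from h import *
fs=[imaging.grab_frame(n) for n in("top","scene")]
A=dict(spacer=(439,131,6),roundel=(453,292,8),retainer=(433,-134,6),blue_tile=(434,14,7),green_tile=(454,-273,7),nest=(650,-243,4),blue_tray=(625,257,10),green_tray=(622,-16,10))
for n,P in A.items():
    hs=[blob(f,P,60 if 'tray' in n or n=='nest' else 22,COL[n]) for f in fs]
    el=[cv2.fitEllipse(h) for h in hs]; X,e=tri(fs,[x[0] for x in el])
    print(n,X,"res",round(e,1),[np.round(x[1],1) for x in el], "top rect",cv2.minAreaRect(hs[0]))
ims=[]
for f in fs:
    for n in("nest","blue_tile","green_tile"):
        u,v=proj(f,A[n])[0].astype(int);h=36 if n=="nest" else 20
        ims.append(cv2.resize(f["color"][v-h:v+h,u-h:u+h],(260,260),interpolation=cv2.INTER_NEAREST))
cv2.imwrite("pics/crop1.png",np.vstack([np.hstack(ims[:3]),np.hstack(ims[3:])]))
E
```

```text
spacer [439.67 128.92   7.06] res 0.3 [array([23. , 23.2]), array([17.5, 22.9])] top rect ((266.0, 261.0), (22.0, 22.0), 90.0)Traceback (most recent call last):
  File "<stdin>", line 6, in <module>
cv2.error: OpenCV(4.12.0) /io/opencv/modules/imgproc/src/shapedescr.cpp:361: error: (-201:Incorrect size of input array) There should be at least 5 points to fit the ellipse in function 'fitEllipseNoDirect'
```

```bash
cat >> h.py <<'E'
COL["roundel"]=lambda a:((a[...,1]<35)&(a[...,2]>150))|H(95,125,100)(a)
COL["blue_tile"]=COL["green_tile"]=lambda a:a[...,1]>105
def cen(h):
    m=cv2.moments(h.astype(np.float32)); return np.array([m["m10"],m["m01"]])/m["m00"]
E
cat > m1.py <<'E'
from h import *
fs=[imaging.grab_frame(n) for n in("top","scene")]
A=dict(spacer=(439,131,6),roundel=(453,292,8),retainer=(433,-134,6),blue_tile=(434,14,7),green_tile=(454,-273,7),nest=(650,-243,4),blue_tray=(625,257,10),green_tray=(622,-16,10))
ims=[]
for n,P in A.items():
    hs=[blob(f,P,60 if 'tray' in n or n=='nest' else 22,COL[n]) for f in fs]
    X,e=tri(fs,[cen(h) for h in hs])
    s=""
    if n not in("spacer","roundel","retainer"):
        W=np.array([plane(fs[0],p,X[2])[:2] for p in hs[0][:,0]],np.float32); s=("rect",np.round(cv2.minAreaRect(W)[0],1),np.round(cv2.minAreaRect(W)[1],1),round(cv2.minAreaRect(W)[2],1))
    print(n,X,"res",round(e,1),[np.round(cv2.boundingRect(x),1) for x in hs],s)
for f in fs:
    for n in("nest","blue_tile","green_tile"):
        u,v=proj(f,A[n])[0].astype(int);h=36 if n=="nest" else 20
        ims.append(cv2.resize(f["color"][v-h:v+h,u-h:u+h],(260,260),interpolation=cv2.INTER_NEAREST))
cv2.imwrite("pics/crop1.png",np.vstack([np.hstack(ims[:3]),np.hstack(ims[3:])]))
E
python3 m1.py
```

```text
spacer [439.72 129.07   6.82] res 0.2 [array([255, 250,  23,  23]), array([348, 215,  23,  18])] 
roundel [456.25 292.07   9.51] res 0.3 [array([186, 243,  26,  26]), array([412, 211,  24,  20])] 
retainer [ 431.43 -137.6     7.59] res 0.3 [array([365, 251,  25,  25]), array([242, 223,  24,  19])] 
blue_tile [437.31  14.81   9.13] res 0.8 [array([304, 250,  21,  25]), array([304, 218,  22,  19])] ('rect', array([437.3,  14.1]), array([52.4, 31.7]), 30.3)
green_tile [ 453.98 -274.3     9.28] res 0.3 [array([424, 241,  21,  25]), array([188, 234,  20,  20])] ('rect', array([ 454.2, -274.4]), array([53. , 32.3]), 21.7)
nest [ 653.84 -244.74    3.8 ] res 0.4 [array([396, 149,  47,  46]), array([181, 287,  55,  42])] ('rect', array([ 654.1, -244.9]), array([106. , 105.6]), 83.8)
blue_tray [628.72 258.29   7.73] res 0.7 [array([178, 151,  70,  68]), array([395, 245,  76,  55])] ('rect', array([629.1, 257.7]), array([152. , 151.6]), 82.6)
green_tray [623.5  -13.61   8.71] res 0.8 [array([291, 151,  68,  68]), array([274, 251,  80,  67])] ('rect', array([623.8, -14.4]), array([150.9, 148.7]), 6.4)
```

View pics/crop1.png

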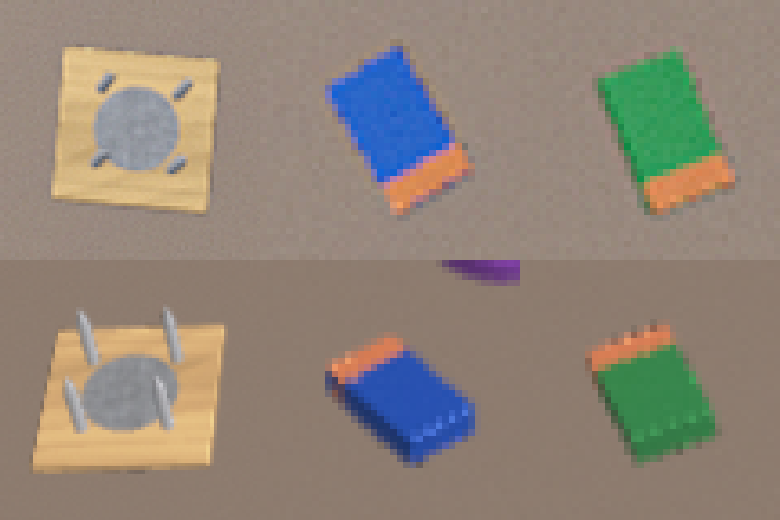

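The crop shows the nest base with four posts around a grey seat disc, turned about -6°. The blue and green tiles have their orange bare ends toward the robot.

```bash
cat > go.py <<'E'
import sys,numpy as np
from scipy.spatial.transform import Rotation as R
from plant import sensors
np.set_printoptions(precision=2,suppress=True)
def go(x,y,z,yaw):
    s=sensors.observe(); M=R.from_rotvec(s["eef_rot"]).as_matrix()
    cur=np.degrees(np.arctan2(M[1,1],M[0,1])); dw=(yaw-cur+90)%180-90
    # desired: z down, y at nearest equivalent of yaw
    a=np.radians(cur+dw); Y=np.array([np.cos(a),np.sin(a),0]); Z=np.array([0,0,-1.]); D=np.column_stack([np.cross(Y,Z),Y,Z])
    return "slide",M.T@(np.array([x,y,z])-s["ee_pos"]),"turn",np.degrees(R.from_matrix(M.T@D).as_rotvec()),"F",s["force"],"open",round(float(s["opening"]),3),"t",round(float(s["time_s"]),2),"pos",s["ee_pos"],"yaw",round(cur,1),"q6",round(s["qpos"][5],2)
if __name__=="__main__": print(*go(*map(float,sys.argv[1:5])))
E
python3 go.py 439.7 129.1 60 83.8
```

```text
slide [-394.36 -291.6   171.27] turn [-0.    0.   -8.06] F [ 1.43 -0.55  0.43] open 1.0 t 1.3 pos [129.3  508.85 231.26] yaw 75.7 q6 1.42
```

Careful with the scale: shifts go in shares of 60 cm and turns go in shares of 4 rad. That gives: -394.4 mm / 600 = -0.6573, -291.6 mm / 600 = -0.486, -8.1 degrees / 229.1831 = -0.0353.

>>> send_rows --targets '[{"slide": [-0.1, -0.075, 0.0333], "turn": [0, 0, -0.0175], "hand": 0.1}, {"slide": [-0.6573, -0.486, 0.2855], "turn": [0, 0, -0.0353], "hand": 0.15}, {"slide": [-0.6573, -0.486, 0.2855], "turn": [0, 0, -0.0353], "hand": 0.15}, {"slide": [-0.6573, -0.486, 0.2855], "turn": [0, 0, -0.0353], "hand": 0.15}, {"slide": [-0.6573, -0.486, 0.2855], "turn": [0, 0, -0.0353], "hand": 0.15}, {"slide": [-0.6573, -0.486, 0.2855], "turn": [0, 0, -0.0353], "hand": 0.15}, {"slide": [-0.6573, -0.486, 0.2855], "turn": [0, 0, -0.0353], "hand": 0.15}, {"slide": [-0.6573, -0.486, 0.2855], "turn": [0, 0, -0.0353], "hand": 0.15}, {"slide": [-0.6573, -0.486, 0.2855], "turn": [0, 0, -0.0353], "hand": 0.15}, {"slide": [-0.6573, -0.486, 0.2855], "turn": [0, 0, -0.0353], "hand": 0.15}]' --grip_force 40

```text
time_s: 2.55
ee_pos: [439.8, 128.6, 59.7]
eef_rot: [-0.172, -3.136, -0.0]
force: [-1.6, -0.1, 0.7]
opening: 0.853
grasp_force: 0.0
```

```bash
python3 go.py 439.7 129.1 10 83.8; python3 - <<'E'
from h import *
f=imaging.grab_frame("scene"); u,v=proj(f,(440,129,40))[0].astype(int)
cv2.imwrite("pics/g1.png",cv2.resize(f["color"][v-50:v+40,u-60:u+60],(800,600),interpolation=cv2.INTER_NEAREST)); print(u,v)
E
```

```text
slide [ 0.16  0.51 49.68] turn [-0.   -0.05 -0.06] F [-1.58 -0.13  0.71] open 0.853 t 2.55 pos [439.85 128.57  59.68] yaw 83.7 q6 0.22
359 213
```

View pics/g1.png

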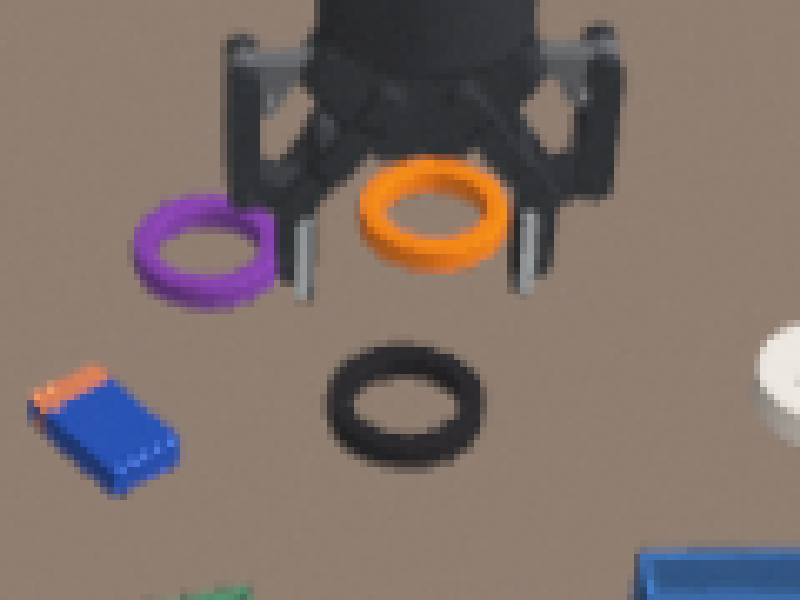

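The picture shows the gripper centred over the black ring, at crop (405,405). Its fingertips, at crop row 298, sit about 9 mm above the TCP height while open. I'll lower it and watch the force.

To row units: 62 mm / 600 = 0.1033, 60 mm / 600 = 0.1.

>>> send_rows --targets '[{"slide": [0, 0.0008, 0.0667], "turn": [0, 0, 0], "hand": 0.15}, {"slide": [0, 0.0008, 0.0933], "turn": [0, 0, 0], "hand": 0.15}, {"slide": [0, 0.0008, 0.1], "turn": [0, 0, 0], "hand": 0.15}, {"slide": [0, 0.0008, 0.1033], "turn": [0, 0, 0], "hand": 0.15}, {"slide": [0, 0.0008, 0.1033], "turn": [0, 0, 0], "hand": 0.5}, {"slide": [0, 0.0008, 0.1033], "turn": [0, 0, 0], "hand": 0.5}, {"slide": [0, 0.0008, 0.1033], "turn": [0, 0, 0], "hand": 0.5}, {"slide": [0, 0.0008, 0.1033], "turn": [0, 0, 0], "hand": 0.5}]'

```text
time_s: 3.6
ee_pos: [440.0, 130.1, -0.8]
eef_rot: [0.168, 3.136, 0.002]
force: [-4.9, 1.9, 17.2]
opening: 0.682
grasp_force: 39.1
```

To row units: -5 mm / 600 = -0.0083, -4 mm / 600 = -0.0067, 80 degrees / 229.1831 = 0.3491.

>>> send_rows --targets '[{"slide": [0, 0, -0.0067], "turn": [0, 0, 0], "hand": 0.15}, {"slide": [0, 0, -0.0083], "turn": [0, 0, 0], "hand": 0.15}, {"slide": [0, 0, -0.0083], "turn": [0, 0, 0.0436], "hand": 0.15}, {"slide": [0, 0, -0.0083], "turn": [0, 0, 0.0873], "hand": 0.15}, {"slide": [0, 0, -0.0083], "turn": [0, 0, 0.1309], "hand": 0.15}, {"slide": [0, 0, -0.0083], "turn": [0, 0, 0.1745], "hand": 0.15}, {"slide": [0, 0, -0.0083], "turn": [0, 0, 0.2182], "hand": 0.15}, {"slide": [0, 0, -0.0083], "turn": [0, 0, 0.2618], "hand": 0.15}, {"slide": [0, 0, -0.0083], "turn": [0, 0, 0.3054], "hand": 0.15}, {"slide": [0, 0, -0.0083], "turn": [0, 0, 0.3491], "hand": 0.15}]'

```text
time_s: 4.85
ee_pos: [439.9, 129.6, 3.1]
eef_rot: [2.152, 2.288, 0.0]
force: [0.5, 0.8, -0.6]
opening: 0.851
grasp_force: 0.0
```

To row units: 1 mm / 600 = 0.0017, 10 degrees / 229.1831 = 0.0436.

>>> send_rows --targets '[{"slide": [0, 0, 0], "turn": [0, 0, 0.0436], "hand": 0.15}, {"slide": [0, 0, 0.0017], "turn": [0, 0, 0.0436], "hand": 0.5}, {"slide": [0, 0, 0.0017], "turn": [0, 0, 0.0436], "hand": 0.5}, {"slide": [0, 0, 0.0017], "turn": [0, 0, 0.0436], "hand": 0.5}, {"slide": [0, 0, 0.0017], "turn": [0, 0, 0.0436], "hand": 0.5}]'

```text
time_s: 5.48
ee_pos: [440.1, 129.6, 2.5]
eef_rot: [2.332, 2.104, 0.001]
force: [-2.6, -0.2, 12.1]
opening: 0.668
grasp_force: 40.0
```

```bash
python3 go.py 439.7 129.1 100 -6.2
```

```text
slide [ -0.52  -0.27 -97.51] turn [ 0.05 -0.01  0.32] F [-2.55 -0.15 12.13] open 0.668 t 5.47 pos [440.12 129.6    2.49] yaw -5.9 q6 1.78
```

>>> send_rows --targets '[{"slide": [0, 0, 0], "turn": [0, 0, 0], "hand": 0.15}, {"slide": [0, 0, 0], "turn": [0, 0, 0], "hand": 0.15}, {"slide": [0, 0, -0.0667], "turn": [0, 0, 0], "hand": 0.15}, {"slide": [0.25, 0, -0.1], "turn": [0, 0, 0], "hand": 0.15}, {"slide": [0.25, 0, -0.1], "turn": [0, 0, 0], "hand": 0.15}, {"slide": [0.25, 0, -0.1], "turn": [0, 0, 0], "hand": 0.15}, {"slide": [0.25, 0, -0.1], "turn": [0, 0, 0], "hand": 0.15}]'

```text
time_s: 6.35
ee_pos: [455.9, 280.3, 61.9]
eef_rot: [2.333, 2.103, 0.001]
force: [0.9, -0.7, -0.0]
opening: 0.854
grasp_force: 0.0
```

```bash
python3 go.py 440.1 129.6 62 -6.2;python3 - <<'E'
from h import *
fs=[imaging.grab_frame(n) for n in("top","scene")]
hs=[blob(f,(440,129,6),16,COL["spacer"]) for f in fs]
print(tri(fs,[cen(h) for h in hs]),[cv2.boundingRect(h) for h in hs])
E
```

```text
slide [-151.5    -0.15   -0.15] turn [ 0.02 -0.01  0.27] F [ 0.91 -0.71 -0.04] open 0.854 t 6.35 pos [455.91 280.28  61.89] yaw -5.9 q6 2.07
(array([440.71, 129.76,   6.58]), np.float64(0.7428376294291582)) [(255, 250, 23, 23), (349, 215, 23, 18)]
```

To row units: -151.5 mm / 600 = -0.2525, -120 mm / 600 = -0.2.

>>> send_rows --targets '[{"slide": [-0.1, 0, 0], "turn": [0, 0, 0], "hand": 0.15}, {"slide": [-0.2, 0, 0], "turn": [0, 0, 0], "hand": 0.15}, {"slide": [-0.2525, 0, 0], "turn": [0, 0, 0], "hand": 0.15}, {"slide": [-0.2525, 0, 0], "turn": [0, 0, 0], "hand": 0.15}, {"slide": [-0.2525, 0, 0.075], "turn": [0, 0, 0], "hand": 0.15}, {"slide": [-0.2525, 0, 0.0983], "turn": [0, 0, 0], "hand": 0.15}, {"slide": [-0.2525, 0, 0.0983], "turn": [0, 0, 0], "hand": 0.5}, {"slide": [-0.2525, 0, 0.0983], "turn": [0, 0, 0], "hand": 0.5}, {"slide": [-0.2525, 0, 0.0983], "turn": [0, 0, 0], "hand": 0.5}, {"slide": [-0.2525, 0, 0.0983], "turn": [0, 0, 0], "hand": 0.5}]'

```text
time_s: 7.7
ee_pos: [440.0, 128.2, 3.4]
eef_rot: [2.337, 2.099, 0.001]
force: [0.8, 0.2, -0.6]
opening: 0.665
grasp_force: 42.5
```

```bash
python3 go.py 653.7 -244.9 130 -6.2;python3 - <<'E'
from h import *
f=imaging.grab_frame("top")
g=blob(f,(654,-245,8),12,lambda a:(a[...,1]<40))
print("seat",plane(f,cen(g),8),cv2.boundingRect(g))
E
```

```text
slide [-348.02  252.59 -126.45] turn [ 0.05 -0.01  0.05] F [ 0.84  0.22 -0.57] open 0.665 t 7.7 pos [439.95 128.18   3.4 ] yaw -6.1 q6 1.78
seat [ 653.41 -243.45    8.  ] (407, 160, 24, 22)
```

```bash
python3 - <<'E'
from h import *
fs=[imaging.grab_frame(n) for n in("top","scene")]
f=fs[0]
hsv=cv2.cvtColor(f["color"],cv2.COLOR_BGR2HSV); m=np.zeros(hsv.shape[:2],np.uint8)
h=blob(f,(654,-245,4),60,COL["nest"]); cv2.fillPoly(m,[h.astype(np.int32)],1)
m=cv2.erode(m,np.ones((3,3)))&(hsv[...,1]<60).astype(np.uint8)
m=cv2.morphologyEx(m,cv2.MORPH_OPEN,np.ones((5,5)))
n,_,st,c=cv2.connectedComponentsWithStats(m)
for s,p in zip(st[1:],c[1:]): print("seat",s,plane(f,p,8))
hs=[blob(g,(654,-245,4),60,COL["nest"]) for g in fs]; print("nest",tri(fs,[cen(h) for h in hs]))
E
```

```text
seat [408 160  24  23 446] [ 653.62 -244.81    8.  ]
nest (array([ 653.88, -244.71,    3.82]), np.float64(0.3361625304923436))
```

To row units: -346.5 mm / 600 = -0.5775, 252.6 mm / 600 = 0.421.

>>> send_rows --targets '[{"slide": [0, 0, -0.1], "turn": [0, 0, 0], "hand": 0.5}, {"slide": [-0.0833, 0.06, -0.1833], "turn": [0, 0, 0], "hand": 0.5}, {"slide": [-0.5775, 0.421, -0.2108], "turn": [0, 0, 0], "hand": 0.5}, {"slide": [-0.5775, 0.421, -0.2108], "turn": [0, 0, 0], "hand": 0.5}, {"slide": [-0.5775, 0.421, -0.2108], "turn": [0, 0, 0], "hand": 0.5}, {"slide": [-0.5775, 0.421, -0.2108], "turn": [0, 0, 0], "hand": 0.5}, {"slide": [-0.5775, 0.421, -0.2108], "turn": [0, 0, 0], "hand": 0.5}, {"slide": [-0.5775, 0.421, -0.2108], "turn": [0, 0, 0], "hand": 0.5}, {"slide": [-0.5775, 0.421, -0.2108], "turn": [0, 0, 0], "hand": 0.5}, {"slide": [-0.5775, 0.421, -0.2108], "turn": [0, 0, 0], "hand": 0.5}]'

```text
time_s: 9.1
ee_pos: [653.3, -243.5, 128.9]
eef_rot: [-2.337, -2.098, 0.0]
force: [-1.0, -0.0, -0.2]
opening: 0.667
grasp_force: 43.2
```

```bash
python3 go.py 653.6 -246.0 70 -6.2;python3 - <<'E'
from h import *
ims=[]
for n in("scene","top"):
    f=imaging.grab_frame(n); u,v=proj(f,(654,-245,70))[0].astype(int)
    ims.append(cv2.resize(f["color"][v-50:v+50,u-40:u+40],(400,500),interpolation=cv2.INTER_NEAREST)); print(u,v)
cv2.imwrite("pics/n1.png",np.hstack(ims))
E
```

```text
slide [-2.53  0.58 58.93] turn [-0.05 -0.03  0.01] F [-1.02 -0.01 -0.18] open 0.667 t 9.1 pos [ 653.35 -243.46  128.93] yaw -6.2 q6 1.21
203 288
423 165
```

View pics/n1.png

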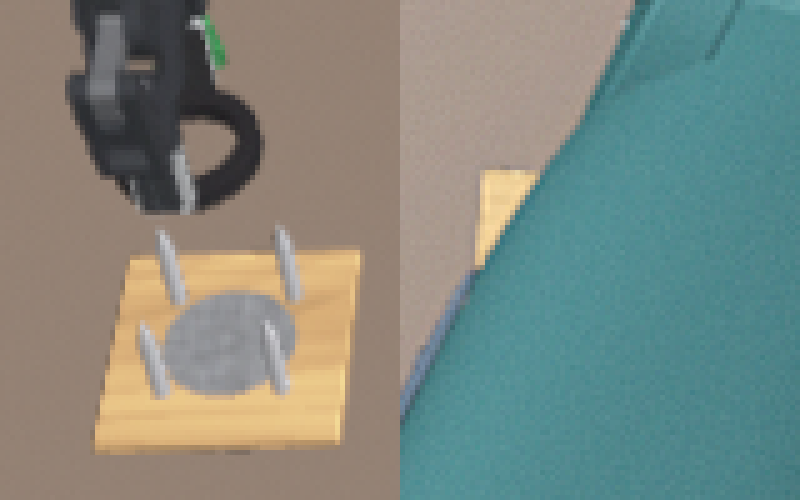

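The left half shows the ring held by the fingers about 60 mm above the post tips, which are at rows 230 and 330. The top view is hidden by the arm.

To row units: 67 mm / 600 = 0.1117, 59 mm / 600 = 0.0983.

>>> send_rows --targets '[{"slide": [-0.0043, 0.0005, 0.05], "turn": [0, 0, 0], "hand": 0.5}, {"slide": [-0.0043, 0.0005, 0.0983], "turn": [0, 0, 0], "hand": 0.5}, {"slide": [-0.0043, 0.0005, 0.1117], "turn": [0, 0, 0], "hand": 0.5}, {"slide": [-0.0043, 0.0005, 0.1117], "turn": [0, 0, 0], "hand": 0.5}, {"slide": [-0.0043, 0.0005, 0.1117], "turn": [0, 0, 0], "hand": 0.5}]'

```text
time_s: 9.82
ee_pos: [654.2, -246.1, 63.9]
eef_rot: [2.336, 2.098, 0.001]
force: [-0.0, -0.0, -0.3]
opening: 0.662
grasp_force: 43.2
```

```bash
python3 go.py 653.6 -246.1 12 -6.2;python3 - <<'E'
from h import *
f=imaging.grab_frame("scene"); u,v=proj(f,(654,-245,45))[0].astype(int)
cv2.imwrite("pics/n2.png",cv2.resize(f["color"][v-30:v+30,u-40:u+40],(800,600),interpolation=cv2.INTER_NEAREST)); print(u,v)
E
```

```text
slide [-0.06 -0.69 51.89] turn [0.1  0.04 0.07] F [-0.01 -0.05 -0.31] open 0.662 t 9.82 pos [ 654.21 -246.07   63.89] yaw -6.1 q6 1.2
205 295
```

View pics/n2.png

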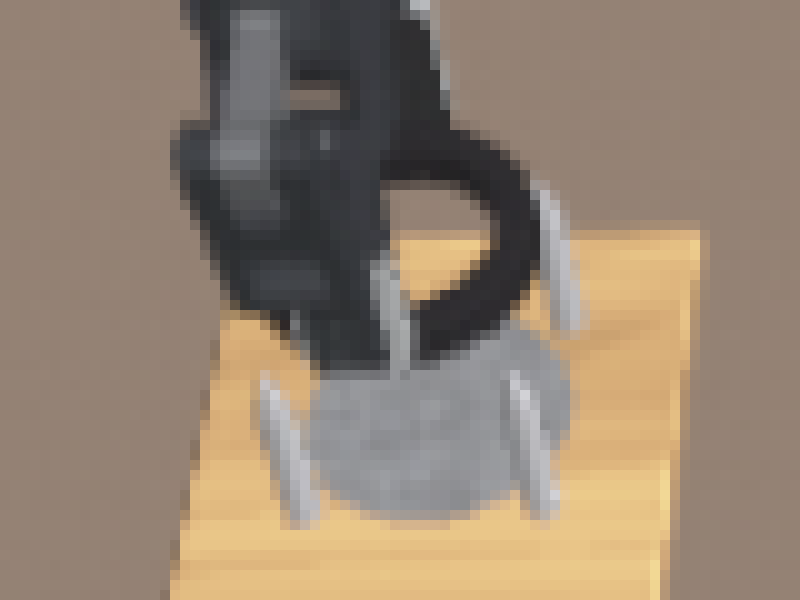

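The ring hovers just above the post tips, at crop (265,380), (515,380) and (540,190), and looks centred. I'll lower it slowly.

To row units: 30 mm / 600 = 0.05, 24 mm / 600 = 0.04.

>>> send_rows --targets '[{"slide": [0, -0.0007, 0.01], "turn": [0, 0, 0], "hand": 0.5}, {"slide": [0, -0.0007, 0.02], "turn": [0, 0, 0], "hand": 0.5}, {"slide": [0, -0.0007, 0.03], "turn": [0, 0, 0], "hand": 0.5}, {"slide": [0, -0.0007, 0.04], "turn": [0, 0, 0], "hand": 0.5}, {"slide": [0, -0.0007, 0.05], "turn": [0, 0, 0], "hand": 0.5}, {"slide": [0, -0.0007, 0.05], "turn": [0, 0, 0], "hand": 0.5}]'

```text
time_s: 10.62
ee_pos: [653.0, -245.9, 31.9]
eef_rot: [-2.337, -2.098, 0.001]
force: [0.6, -0.6, -0.8]
opening: 0.663
grasp_force: 43.2
```

To row units: 20.5 mm / 600 = 0.0342, 19 mm / 600 = 0.0317.

>>> send_rows --targets '[{"slide": [0, 0, 0.0133], "turn": [0, 0, 0], "hand": 0.5}, {"slide": [0, 0, 0.0267], "turn": [0, 0, 0], "hand": 0.5}, {"slide": [0, 0, 0.0317], "turn": [0, 0, 0], "hand": 0.5}, {"slide": [0, 0, 0.0342], "turn": [0, 0, 0], "hand": 0.5}, {"slide": [0, 0, 0.0342], "turn": [0, 0, 0], "hand": 0.5}]'

```text
time_s: 11.25
ee_pos: [653.3, -246.1, 12.0]
eef_rot: [2.337, 2.099, 0.0]
force: [0.2, 0.7, -1.1]
opening: 0.664
grasp_force: 43.2
```

>>> send_rows --targets '[{"slide": [0, 0, 0.0017], "turn": [0, 0, 0], "hand": 0.5}, {"slide": [0, 0, 0.0017], "turn": [0, 0, 0], "hand": 0.15}, {"slide": [0, 0, 0.0017], "turn": [0, 0, 0], "hand": 0.15}, {"slide": [0, 0, -0.0033], "turn": [0, 0, 0], "hand": 0.15}, {"slide": [0, 0, -0.0833], "turn": [0, 0, 0], "hand": 0.15}, {"slide": [0, 0, -0.1667], "turn": [0, 0, 0], "hand": 0.15}, {"slide": [0, 0, -0.1833], "turn": [0, 0, 0], "hand": 0.15}]'

```text
time_s: 12.12
ee_pos: [654.6, -246.7, 125.8]
eef_rot: [2.334, 2.096, 0.003]
force: [0.2, -0.4, -1.2]
opening: 0.851
grasp_force: 0.0
```

```bash
python3 go.py 456 292.1 70 -6.2
```

```text
slide [ 514.54 -255.5    53.54] turn [0.29 0.11 0.04] F [ 0.25 -0.42 -1.19] open 0.851 t 12.12 pos [ 654.59 -246.74  125.83] yaw -6.2 q6 1.2
```

To row units: 514.5 mm / 600 = 0.8575, -255.5 mm / 600 = -0.4258.

>>> send_rows --targets '[{"slide": [0.8575, -0.4258, 0.0892], "turn": [0, 0, 0], "hand": 0.15}, {"slide": [0.8575, -0.4258, 0.0892], "turn": [0, 0, 0], "hand": 0.15}, {"slide": [0.8575, -0.4258, 0.0892], "turn": [0, 0, 0], "hand": 0.15}, {"slide": [0.8575, -0.4258, 0.0892], "turn": [0, 0, 0], "hand": 0.15}, {"slide": [0.8575, -0.4258, 0.0892], "turn": [0, 0, 0], "hand": 0.15}, {"slide": [0.8575, -0.4258, 0.0892], "turn": [0, 0, 0], "hand": 0.15}, {"slide": [0.8575, -0.4258, 0.0892], "turn": [0, 0, 0], "hand": 0.15}, {"slide": [0.8575, -0.4258, 0.0892], "turn": [0, 0, 0], "hand": 0.15}, {"slide": [0.8575, -0.4258, 0.0892], "turn": [0, 0, 0], "hand": 0.15}, {"slide": [0.8575, -0.4258, 0.0892], "turn": [0, 0, 0], "hand": 0.15}]'

```text
time_s: 13.38
ee_pos: [452.3, 295.4, 67.7]
eef_rot: [-2.333, -2.103, 0.002]
force: [0.5, -0.1, 0.8]
opening: 0.85
grasp_force: 0.0
```

>>> send_rows --targets '[{"slide": [0, 0, 0], "turn": [0, 0, 0], "hand": 0.15}, {"slide": [0, 0, 0], "turn": [0, 0, 0], "hand": 0.15}]'

```text
time_s: 13.62
ee_pos: [454.8, 291.8, 68.4]
eef_rot: [2.339, 2.098, -0.0]
force: [-0.1, 0.9, 0.4]
opening: 0.847
grasp_force: 0.0
```

```bash
python3 go.py 456 292.1 3.5 -6.2; python3 - <<'E'
from h import *
f=imaging.grab_frame("top"); u,v=proj(f,(654,-245,15))[0].astype(int)
g=imaging.grab_frame("scene"); a,b=proj(g,(654,-245,15))[0].astype(int)
cv2.imwrite("pics/n3.png",cv2.resize(np.hstack([f["color"][v-25:v+25,u-30:u+30],g["color"][b-25:b+25,a-30:a+30]]),(800,333),interpolation=cv2.INTER_NEAREST))
hs=[blob(q,(653.6,-244.8,14),20,COL["spacer"]) for q in(f,g)]
print(tri([f,g],[cen(h) for h in hs]),[cv2.boundingRect(h) for h in hs])
h=blob(g,(456,292,8),22,COL["roundel"]);print(plane(g,cen(h),9))
E
```

```text
slide [ 0.41  1.13 64.9 ] turn [-0.    0.02 -0.02] F [-0.06  0.91  0.44] open 0.847 t 13.62 pos [454.84 291.84  68.4 ] yaw -6.2 q6 2.1
(array([ 654.51, -243.92,   15.09]), np.float64(0.16489787350172821)) [(408, 159, 24, 24), (195, 294, 27, 23)]
[454.6  292.55   9.  ]
```

View pics/n3.png

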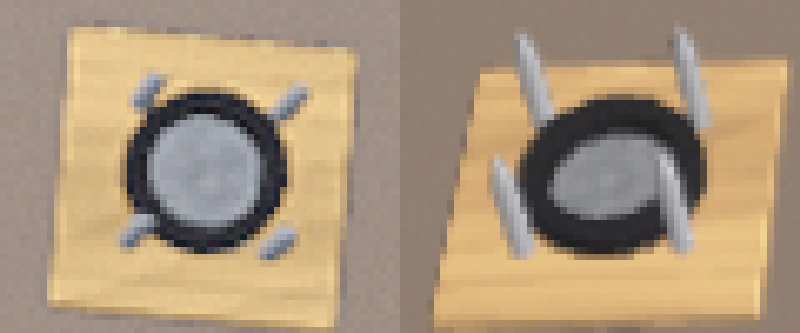

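The black ring lies flat on the seat between the four posts, centred at crop (207,172) in the top view. The spacer is in place.

To row units: 64 mm / 600 = 0.1067, 62 mm / 600 = 0.1033.

>>> send_rows --targets '[{"slide": [0, 0.0012, 0.075], "turn": [0, 0, 0], "hand": 0.15}, {"slide": [0, 0.0012, 0.1033], "turn": [0, 0, 0], "hand": 0.15}, {"slide": [0, 0.0012, 0.1067], "turn": [0, 0, 0], "hand": 0.15}, {"slide": [0, 0.0012, 0.1067], "turn": [0, 0, 0], "hand": 0.3}, {"slide": [0, 0.0012, 0.1067], "turn": [0, 0, 0], "hand": 0.5}, {"slide": [0, 0.0012, 0.1067], "turn": [0, 0, 0], "hand": 0.5}, {"slide": [0, 0.0012, 0.1067], "turn": [0, 0, 0], "hand": 0.5}, {"slide": [0, 0.0012, 0.1067], "turn": [0, 0, 0], "hand": 0.5}]'

```text
time_s: 14.72
ee_pos: [455.7, 292.7, 5.7]
eef_rot: [2.337, 2.098, 0.002]
force: [-1.5, -3.6, 7.8]
opening: 0.674
grasp_force: 42.2
```

```bash
python3 go.py 653.6 -244.9 130 -6.2
```

```text
slide [-513.17  254.73 -124.05] turn [ 0.1  -0.02  0.03] F [-1.46 -3.65  7.81] open 0.674 t 14.72 pos [455.74 292.7    5.68] yaw -6.2 q6 2.1
```

To row units: -513 mm / 600 = -0.855, -124 mm / 600 = -0.2067.

>>> send_rows --targets '[{"slide": [0, 0, -0.0667], "turn": [0, 0, 0], "hand": 0.5}, {"slide": [0, 0, -0.15], "turn": [0, 0, 0], "hand": 0.5}, {"slide": [-0.855, 0.4245, -0.2067], "turn": [0, 0, 0], "hand": 0.5}, {"slide": [-0.855, 0.4245, -0.2067], "turn": [0, 0, 0], "hand": 0.5}, {"slide": [-0.855, 0.4245, -0.2067], "turn": [0, 0, 0], "hand": 0.5}, {"slide": [-0.855, 0.4245, -0.2067], "turn": [0, 0, 0], "hand": 0.5}, {"slide": [-0.855, 0.4245, -0.2067], "turn": [0, 0, 0], "hand": 0.5}, {"slide": [-0.855, 0.4245, -0.2067], "turn": [0, 0, 0], "hand": 0.5}, {"slide": [-0.855, 0.4245, -0.2067], "turn": [0, 0, 0], "hand": 0.5}, {"slide": [-0.855, 0.4245, -0.2067], "turn": [0, 0, 0], "hand": 0.5}]'

```text
time_s: 15.98
ee_pos: [628.4, -177.8, 125.2]
eef_rot: [2.337, 2.098, 0.001]
force: [0.2, 1.6, -0.7]
opening: 0.673
grasp_force: 43.5
```

```bash
python3 go.py 653.6 -244.2 70 -6.2
```

```text
slide [-63.3   32.09  55.3 ] turn [0.08 0.02 0.03] F [ 0.22  1.64 -0.66] open 0.673 t 15.97 pos [ 628.42 -177.79  125.23] yaw -6.2 q6 1.28
```

>>> send_rows --targets '[{"slide": [0, 0, 0], "turn": [0, 0, 0], "hand": 0.5}, {"slide": [0, 0, 0], "turn": [0, 0, 0], "hand": 0.5}]'

```text
time_s: 16.23
ee_pos: [627.6, -175.5, 124.4]
eef_rot: [-2.338, -2.098, -0.0]
force: [1.0, 0.1, -0.3]
opening: 0.673
grasp_force: 43.4
```

```bash
python3 go.py 653.6 -244.2 70 -6.2
```

```text
slide [-65.51  33.2   54.4 ] turn [ 0.01 -0.01  0.01] F [ 1.02  0.11 -0.25] open 0.673 t 16.23 pos [ 627.65 -175.5   124.41] yaw -6.2 q6 1.28
```

To row units: -65.5 mm / 600 = -0.1092, 33.2 mm / 600 = 0.0553.

>>> send_rows --targets '[{"slide": [-0.075, 0.0383, 0], "turn": [0, 0, 0], "hand": 0.5}, {"slide": [-0.1092, 0.0553, 0.0333], "turn": [0, 0, 0], "hand": 0.5}, {"slide": [-0.1092, 0.0553, 0.0833], "turn": [0, 0, 0], "hand": 0.5}, {"slide": [-0.1092, 0.0553, 0.09], "turn": [0, 0, 0], "hand": 0.5}, {"slide": [-0.1092, 0.0553, 0.09], "turn": [0, 0, 0], "hand": 0.5}, {"slide": [-0.1092, 0.0553, 0.09], "turn": [0, 0, 0], "hand": 0.5}]'

```text
time_s: 16.98
ee_pos: [654.3, -243.8, 71.4]
eef_rot: [2.336, 2.099, 0.001]
force: [-0.0, 0.4, -1.8]
opening: 0.676
grasp_force: 43.5
```

```bash
python3 go.py 653.6 -244.2 26 -6.2;python3 - <<'E'
from h import *
f=imaging.grab_frame("scene"); u,v=proj(f,(654,-245,50))[0].astype(int)
cv2.imwrite("pics/n4.png",cv2.resize(f["color"][v-30:v+30,u-40:u+40],(800,600),interpolation=cv2.INTER_NEAREST)); print(u,v)
for c in (-244.8,):
  t=np.linspace(0,2*np.pi,72);P=np.c_[653.8+30*np.cos(t),c+30*np.sin(t),t*0+80];q=proj(f,P);print("right/bottom",q.max(0),"crop",(q.max(0)-[u-40,v-30])*10)
E
```

```text
slide [-0.42 -0.75 45.39] turn [0.09 0.03 0.08] F [-0.01  0.4  -1.77] open 0.676 t 16.98 pos [ 654.32 -243.83   71.39] yaw -6.1 q6 1.2
204 294
right/bottom [217.11 296.18] crop [531.13 321.77]
```

View pics/n4.png

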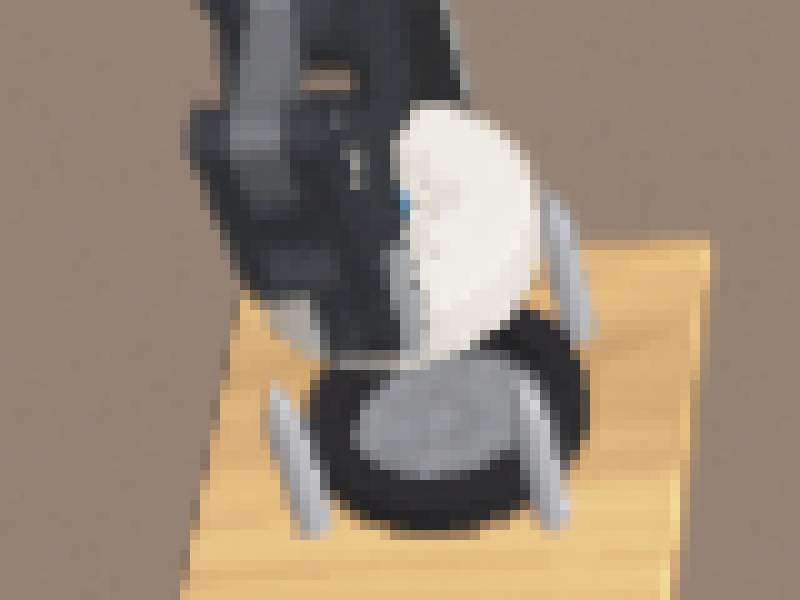

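The roundel is held level, carved face up, with its right edge at crop x≈540. It is centred over the nest with the black ring seated below, so I'll lower it.

To row units: 42 mm / 600 = 0.07, 38 mm / 600 = 0.0633.

>>> send_rows --targets '[{"slide": [-0.0007, -0.0008, 0.0133], "turn": [0, 0, 0], "hand": 0.5}, {"slide": [-0.0007, -0.0008, 0.0267], "turn": [0, 0, 0], "hand": 0.5}, {"slide": [-0.0007, -0.0008, 0.04], "turn": [0, 0, 0], "hand": 0.5}, {"slide": [-0.0007, -0.0008, 0.0533], "turn": [0, 0, 0], "hand": 0.5}, {"slide": [-0.0007, -0.0008, 0.0633], "turn": [0, 0, 0], "hand": 0.5}, {"slide": [-0.0007, -0.0008, 0.07], "turn": [0, 0, 0], "hand": 0.5}, {"slide": [-0.0007, -0.0008, 0.07], "turn": [0, 0, 0], "hand": 0.5}]'

```text
time_s: 17.9
ee_pos: [653.2, -244.5, 27.9]
eef_rot: [-2.337, -2.099, 0.0]
force: [0.3, 0.1, -0.5]
opening: 0.676
grasp_force: 43.5
```

>>> send_rows --targets '[{"slide": [0, 0, 0.0017], "turn": [0, 0, 0], "hand": 0.5}, {"slide": [0, 0, 0.0033], "turn": [0, 0, 0], "hand": 0.5}, {"slide": [0, 0, 0.0042], "turn": [0, 0, 0], "hand": 0.5}, {"slide": [0, 0, 0.0042], "turn": [0, 0, 0], "hand": 0.5}]'

```text
time_s: 18.4
ee_pos: [653.3, -244.5, 25.8]
eef_rot: [2.337, 2.099, 0.0]
force: [-0.6, -0.3, 1.4]
opening: 0.672
grasp_force: 43.7
```

To row units: 1.2 mm / 600 = 0.002, 0.5 mm / 600 = 0.0008.

>>> send_rows --targets '[{"slide": [0, 0, 0.0008], "turn": [0, 0, 0], "hand": 0.5}, {"slide": [0, 0, 0.002], "turn": [0, 0, 0], "hand": 0.5}, {"slide": [0, 0, 0.002], "turn": [0, 0, 0], "hand": 0.5}]'

```text
time_s: 18.77
ee_pos: [653.4, -244.6, 25.6]
eef_rot: [2.337, 2.098, 0.0]
force: [-5.1, 1.3, 14.6]
opening: 0.678
grasp_force: 44.9
```

Contact at 14.6 N, so the roundel is seated. Releasing and going to the retainer.

To row units: -85 mm / 600 = -0.1417, -40 mm / 600 = -0.0667.

>>> send_rows --targets '[{"slide": [0, 0, -0.0008], "turn": [0, 0, 0], "hand": 0.4}, {"slide": [0, 0, -0.0008], "turn": [0, 0, 0], "hand": 0.15}, {"slide": [0, 0, -0.0008], "turn": [0, 0, 0], "hand": 0.15}, {"slide": [0, 0, -0.005], "turn": [0, 0, 0], "hand": 0.15}, {"slide": [0, 0, -0.0667], "turn": [0, 0, 0], "hand": 0.15}, {"slide": [0, 0, -0.1417], "turn": [0, 0, 0], "hand": 0.15}, {"slide": [0, 0, -0.1417], "turn": [0, 0, 0], "hand": 0.15}]'

```text
time_s: 19.65
ee_pos: [654.8, -245.3, 113.1]
eef_rot: [2.334, 2.095, 0.003]
force: [0.4, -0.3, -0.2]
opening: 0.853
grasp_force: 0.0
```

```bash
python3 go.py 431.0 -137.6 65 -6.2
```

```text
slide [  83.16 -234.34   46.65] turn [0.31 0.12 0.04] F [ 0.36 -0.3  -0.23] open 0.853 t 19.65 pos [ 654.83 -245.29  113.07] yaw -6.2 q6 1.2
```

To row units: -234.3 mm / 600 = -0.3905, 83.2 mm / 600 = 0.1387.

>>> send_rows --targets '[{"slide": [0.1387, -0.3905, 0.0775], "turn": [0, 0, 0], "hand": 0.15}, {"slide": [0.1387, -0.3905, 0.0775], "turn": [0, 0, 0], "hand": 0.15}, {"slide": [0.1387, -0.3905, 0.0775], "turn": [0, 0, 0], "hand": 0.15}, {"slide": [0.1387, -0.3905, 0.0775], "turn": [0, 0, 0], "hand": 0.15}, {"slide": [0.1387, -0.3905, 0.0775], "turn": [0, 0, 0], "hand": 0.15}, {"slide": [0.1387, -0.3905, 0.0775], "turn": [0, 0, 0], "hand": 0.15}, {"slide": [0.1387, -0.3905, 0.0775], "turn": [0, 0, 0], "hand": 0.15}]'

```text
time_s: 20.52
ee_pos: [430.7, -137.5, 63.1]
eef_rot: [2.337, 2.098, 0.001]
force: [0.0, -0.3, -0.0]
opening: 0.856
grasp_force: 0.0
```

```bash
python3 go.py 431.0 -137.6 4 -6.2; python3 - <<'E'
from h import *
fs=[imaging.grab_frame(n) for n in("top","scene")]
hs=[blob(f,(653.6,-244.8,30),15,COL["roundel"]) for f in fs]
print(tri(fs,[cen(h) for h in hs]),[cv2.boundingRect(h) for h in hs])
ims=[]
for f in fs:
    u,v=proj(f,(654,-245,25))[0].astype(int); ims.append(f["color"][v-25:v+25,u-30:u+30])
cv2.imwrite("pics/n5.png",cv2.resize(np.hstack(ims),(800,333),interpolation=cv2.INTER_NEAREST))
E
```

```text
slide [-0.08  0.27 59.09] turn [0.07 0.03 0.04] F [ 0.04 -0.33 -0.02] open 0.856 t 20.52 pos [ 430.67 -137.46   63.09] yaw -6.2 q6 1.19
(array([ 654.  , -245.2 ,   31.99]), np.float64(0.020471201494743883)) [(407, 157, 28, 25), (191, 285, 30, 30)]
```

View pics/n5.png

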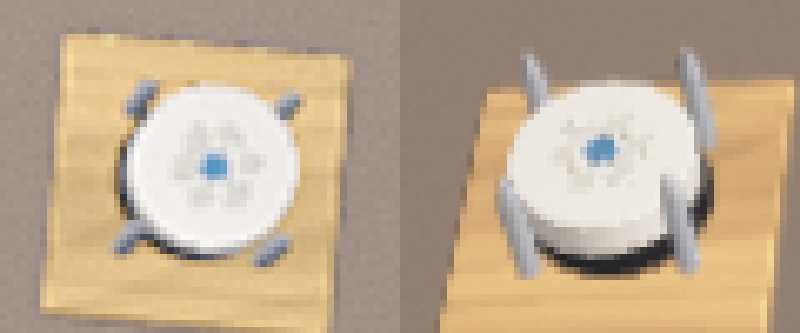

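The roundel is seated flat on the black ring between the posts, flower up, with its blue centre at (215,165) in the top crop. Now the retainer.

To row units: 59 mm / 600 = 0.0983, 57 mm / 600 = 0.095.

>>> send_rows --targets '[{"slide": [0, 0, 0.0667], "turn": [0, 0, 0], "hand": 0.15}, {"slide": [0, 0, 0.095], "turn": [0, 0, 0], "hand": 0.15}, {"slide": [0, 0, 0.0983], "turn": [0, 0, 0], "hand": 0.15}, {"slide": [0, 0, 0.0983], "turn": [0, 0, 0], "hand": 0.3}, {"slide": [0, 0, 0.0983], "turn": [0, 0, 0], "hand": 0.5}, {"slide": [0, 0, 0.0983], "turn": [0, 0, 0], "hand": 0.5}, {"slide": [0, 0, 0.0983], "turn": [0, 0, 0], "hand": 0.5}, {"slide": [0, 0, 0.0983], "turn": [0, 0, 0], "hand": 0.5}]'

```text
time_s: 21.62
ee_pos: [429.9, -137.0, 5.1]
eef_rot: [2.336, 2.098, 0.001]
force: [-2.5, 1.4, 8.3]
opening: 0.658
grasp_force: 40.6
```

```bash
python3 go.py 653.6 -244.8 120 -6.2
```

```text
slide [ -83.3   234.19 -114.46] turn [0.1  0.04 0.04] F [-2.48  1.38  8.29] open 0.658 t 21.62 pos [ 429.88 -136.96    5.1 ] yaw -6.2 q6 1.19
```

>>> send_rows --targets '[{"slide": [0, 0, -0.0667], "turn": [0, 0, 0], "hand": 0.5}, {"slide": [0, 0, -0.15], "turn": [0, 0, 0], "hand": 0.5}, {"slide": [-0.14, 0.3903, -0.19], "turn": [0, 0, 0], "hand": 0.5}, {"slide": [-0.14, 0.3903, -0.19], "turn": [0, 0, 0], "hand": 0.5}, {"slide": [-0.14, 0.3903, -0.19], "turn": [0, 0, 0], "hand": 0.5}, {"slide": [-0.14, 0.3903, -0.19], "turn": [0, 0, 0], "hand": 0.5}, {"slide": [-0.14, 0.3903, -0.19], "turn": [0, 0, 0], "hand": 0.5}, {"slide": [-0.14, 0.3903, -0.19], "turn": [0, 0, 0], "hand": 0.5}, {"slide": [-0.14, 0.3903, -0.19], "turn": [0, 0, 0], "hand": 0.5}]'

```text
time_s: 22.75
ee_pos: [652.1, -244.7, 118.5]
eef_rot: [-2.337, -2.099, 0.0]
force: [-0.1, -0.1, -1.4]
opening: 0.659
grasp_force: 43.0
```

```bash
python3 go.py 653.6 -244.2 70 -6.2
```

```text
slide [ 0.65  1.45 48.48] turn [-0.02 -0.01  0.05] F [-0.1  -0.11 -1.42] open 0.659 t 22.75 pos [ 652.11 -244.7   118.48] yaw -6.1 q6 1.2
```

To row units: 48 mm / 600 = 0.08, 44 mm / 600 = 0.0733.

>>> send_rows --targets '[{"slide": [0.0008, 0.0017, 0.05], "turn": [0, 0, 0], "hand": 0.5}, {"slide": [0.0008, 0.0017, 0.0733], "turn": [0, 0, 0], "hand": 0.5}, {"slide": [0.0008, 0.0017, 0.08], "turn": [0, 0, 0], "hand": 0.5}, {"slide": [0.0008, 0.0017, 0.08], "turn": [0, 0, 0], "hand": 0.5}]'

```text
time_s: 23.25
ee_pos: [654.1, -244.9, 70.5]
eef_rot: [2.337, 2.099, 0.0]
force: [0.0, -0.1, -1.1]
opening: 0.661
grasp_force: 43.1
```

```bash
python3 go.py 653.6 -244.2 42 -6.2;python3 - <<'E'
from h import *
f=imaging.grab_frame("scene"); u,v=proj(f,(654,-245,50))[0].astype(int)
cv2.imwrite("pics/n6.png",cv2.resize(f["color"][v-30:v+30,u-40:u+40],(600,450),interpolation=cv2.INTER_NEAREST)); print(u,v)
t=np.linspace(0,2*np.pi,72);P=np.c_[653.8+30*np.cos(t),-244.8+30*np.sin(t),t*0+77];q=proj(f,P);print((q.max(0)-[u-40.5,v-30.5])*7.5)
E
```

```text
slide [ 0.67 -0.59 28.48] turn [0.02 0.01 0.04] F [ 0.03 -0.09 -1.11] open 0.661 t 23.25 pos [ 654.11 -244.92   70.49] yaw -6.2 q6 1.2
204 294
[403.79 252.17]
```

View pics/n6.png

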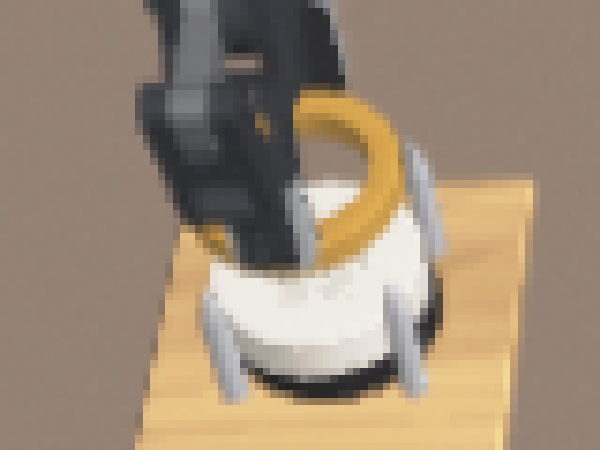

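The brass ring is held level, right edge at crop x≈405 against 404 predicted for a centred ring. It sits over the roundel stack.

To row units: 28.5 mm / 600 = 0.0475, 28 mm / 600 = 0.0467.

>>> send_rows --targets '[{"slide": [0.0005, -0.0007, 0.0133], "turn": [0, 0, 0], "hand": 0.5}, {"slide": [0.0005, -0.0007, 0.0267], "turn": [0, 0, 0], "hand": 0.5}, {"slide": [0.0005, -0.0007, 0.0367], "turn": [0, 0, 0], "hand": 0.5}, {"slide": [0.0005, -0.0007, 0.0433], "turn": [0, 0, 0], "hand": 0.5}, {"slide": [0.0005, -0.0007, 0.0467], "turn": [0, 0, 0], "hand": 0.5}, {"slide": [0.0005, -0.0007, 0.0475], "turn": [0, 0, 0], "hand": 0.5}, {"slide": [0.0005, -0.0007, 0.0475], "turn": [0, 0, 0], "hand": 0.5}]'

```text
time_s: 24.18
ee_pos: [653.9, -244.6, 41.6]
eef_rot: [2.337, 2.099, 0.0]
force: [-0.3, -0.1, -0.9]
opening: 0.66
grasp_force: 43.1
```

To row units: 1.2 mm / 600 = 0.002, 0.7 mm / 600 = 0.0012.

>>> send_rows --targets '[{"slide": [0, 0, 0.0012], "turn": [0, 0, 0], "hand": 0.5}, {"slide": [0, 0, 0.002], "turn": [0, 0, 0], "hand": 0.5}, {"slide": [0, 0, 0.002], "turn": [0, 0, 0], "hand": 0.5}]'

```text
time_s: 24.55
ee_pos: [654.0, -244.7, 41.2]
eef_rot: [2.337, 2.098, 0.001]
force: [-3.2, 1.8, 8.0]
opening: 0.66
grasp_force: 44.7
```

To row units: -70 mm / 600 = -0.1167, -40 mm / 600 = -0.0667.

>>> send_rows --targets '[{"slide": [0, 0, -0.0008], "turn": [0, 0, 0], "hand": 0.4}, {"slide": [0, 0, -0.0008], "turn": [0, 0, 0], "hand": 0.15}, {"slide": [0, 0, -0.0008], "turn": [0, 0, 0], "hand": 0.15}, {"slide": [0, 0, -0.005], "turn": [0, 0, 0], "hand": 0.15}, {"slide": [0, 0, -0.0667], "turn": [0, 0, 0], "hand": 0.15}, {"slide": [0, 0, -0.1167], "turn": [0, 0, 0], "hand": 0.15}, {"slide": [0, 0, -0.1167], "turn": [0, 0, 0], "hand": 0.15}]'

```text
time_s: 25.42
ee_pos: [654.9, -245.1, 112.7]
eef_rot: [2.335, 2.097, 0.002]
force: [0.2, -0.8, -0.3]
opening: 0.854
grasp_force: 0.0
```

```bash
python3 go.py 453.7 -274.5 65 -68.3
```

```text
slide [ -50.73 -197.05   47.06] turn [ 0.24 -0.04 62.15] F [ 0.21 -0.8  -0.27] open 0.854 t 25.43 pos [ 654.88 -245.1   112.73] yaw -6.2 q6 1.2
```

To row units: -197 mm / 600 = -0.3283, -50.7 mm / 600 = -0.0845, 62.1 degrees / 229.1831 = 0.271.

>>> send_rows --targets '[{"slide": [-0.0845, -0.3283, 0.0783], "turn": [0, 0, 0.0436], "hand": 0.35}, {"slide": [-0.0845, -0.3283, 0.0783], "turn": [0, 0, 0.0873], "hand": 0.35}, {"slide": [-0.0845, -0.3283, 0.0783], "turn": [0, 0, 0.1309], "hand": 0.35}, {"slide": [-0.0845, -0.3283, 0.0783], "turn": [0, 0, 0.1745], "hand": 0.35}, {"slide": [-0.0845, -0.3283, 0.0783], "turn": [0, 0, 0.2182], "hand": 0.35}, {"slide": [-0.0845, -0.3283, 0.0783], "turn": [0, 0, 0.2618], "hand": 0.35}, {"slide": [-0.0845, -0.3283, 0.0783], "turn": [0, 0, 0.271], "hand": 0.35}, {"slide": [-0.0845, -0.3283, 0.0783], "turn": [0, 0, 0.271], "hand": 0.35}]'

```text
time_s: 26.42
ee_pos: [452.3, -273.7, 62.9]
eef_rot: [-3.084, -0.597, 0.001]
force: [0.2, 0.4, -0.4]
opening: 0.651
grasp_force: 0.0
```

```bash
python3 go.py 453.7 -274.5 4 -68.3;  python3 - <<'E'
from h import *
fs=[imaging.grab_frame(n) for n in("top","scene")]
ims=[]
for f in fs:
    u,v=proj(f,(654,-245,25))[0].astype(int); ims.append(f["color"][v-25:v+25,u-30:u+30])
f=fs[1];u,v=proj(f,(454,-274,25))[0].astype(int); ims.append(f["color"][v-25:v+25,u-30:u+30])
cv2.imwrite("pics/n7.png",cv2.resize(np.hstack(ims),(798,222),interpolation=cv2.INTER_NEAREST))
hs=[blob(q,(653.6,-244.8,40),17,COL["retainer"]) for q in fs]
print(tri(fs,[cen(h) for h in hs]),[cv2.boundingRect(h) for h in hs])
E
```

```text
slide [ 0.98  1.28 58.9 ] turn [-0.02  0.01  0.21] F [ 0.22  0.41 -0.44] open 0.651 t 26.43 pos [ 452.34 -273.69   62.9 ] yaw -68.1 q6 2.06
(array([ 656.37, -248.43,   42.22]), np.float64(2.463683013009296)) [(410, 155, 25, 25), (188, 285, 32, 28)]
```

View pics/n7.png

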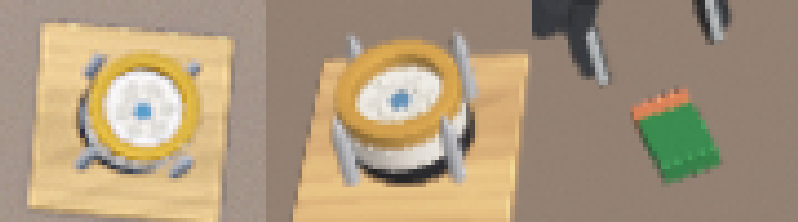

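The brass ring sits flat on top of the roundel between the posts, so the stack is complete. The right crop shows the gripper above the green tile at (677,135).

To row units: 57 mm / 600 = 0.095, 55 mm / 600 = 0.0917.

>>> send_rows --targets '[{"slide": [0.0017, 0.0017, 0.0667], "turn": [0, 0, 0], "hand": 0.35}, {"slide": [0.0017, 0.0017, 0.0917], "turn": [0, 0, 0], "hand": 0.35}, {"slide": [0.0017, 0.0017, 0.095], "turn": [0, 0, 0], "hand": 0.35}, {"slide": [0.0017, 0.0017, 0.095], "turn": [0, 0, 0], "hand": 0.5}, {"slide": [0.0017, 0.0017, 0.095], "turn": [0, 0, 0], "hand": 0.8}, {"slide": [0.0017, 0.0017, 0.095], "turn": [0, 0, 0], "hand": 0.8}, {"slide": [0.0017, 0.0017, 0.095], "turn": [0, 0, 0], "hand": 0.8}, {"slide": [0.0017, 0.0017, 0.095], "turn": [0, 0, 0], "hand": 0.8}]'

```text
time_s: 27.52
ee_pos: [454.2, -274.7, 7.2]
eef_rot: [3.084, 0.593, 0.002]
force: [-1.5, 0.5, 6.5]
opening: 0.362
grasp_force: 39.8
```

```bash
python3 go.py 623.2 -14 100 -83.6
```

```text
slide [ 253.7  -179.38  -92.88] turn [ 0.07 -0.05 15.36] F [-1.5   0.49  6.53] open 0.362 t 27.52 pos [ 454.18 -274.74    7.17] yaw -68.2 q6 2.06
```

To row units: 253.7 mm / 600 = 0.4228, -179.4 mm / 600 = -0.299, 15.4 degrees / 229.1831 = 0.0672.

>>> send_rows --targets '[{"slide": [0, 0, -0.0833], "turn": [0, 0, 0], "hand": 0.8}, {"slide": [0.0333, -0.025, -0.155], "turn": [0, 0, 0.0218], "hand": 0.8}, {"slide": [0.4228, -0.299, -0.155], "turn": [0, 0, 0.0436], "hand": 0.8}, {"slide": [0.4228, -0.299, -0.155], "turn": [0, 0, 0.0672], "hand": 0.8}, {"slide": [0.4228, -0.299, -0.155], "turn": [0, 0, 0.0672], "hand": 0.8}, {"slide": [0.4228, -0.299, -0.155], "turn": [0, 0, 0.0672], "hand": 0.8}, {"slide": [0.4228, -0.299, -0.155], "turn": [0, 0, 0.0672], "hand": 0.8}, {"slide": [0.4228, -0.299, -0.155], "turn": [0, 0, 0.0672], "hand": 0.8}, {"slide": [0.4228, -0.299, -0.155], "turn": [0, 0, 0.0672], "hand": 0.8}]'

```text
time_s: 28.65
ee_pos: [622.7, -14.1, 99.4]
eef_rot: [3.137, 0.174, 0.0]
force: [0.7, -0.0, -0.6]
opening: 0.361
grasp_force: 40.2
```

```bash
python3 go.py 623.2 -14 13 -83.6
```

```text
slide [ 0.46 -0.02 86.42] turn [ 0.01 -0.   -0.04] F [ 0.74 -0.03 -0.56] open 0.361 t 28.65 pos [622.74 -14.05  99.42] yaw -83.6 q6 2.88
```

To row units: 87 mm / 600 = 0.145, 86 mm / 600 = 0.1433.

>>> send_rows --targets '[{"slide": [0, 0, 0.0667], "turn": [0, 0, 0], "hand": 0.8}, {"slide": [0, 0, 0.1167], "turn": [0, 0, 0], "hand": 0.8}, {"slide": [0, 0, 0.1333], "turn": [0, 0, 0], "hand": 0.8}, {"slide": [0, 0, 0.14], "turn": [0, 0, 0], "hand": 0.8}, {"slide": [0, 0, 0.1433], "turn": [0, 0, 0], "hand": 0.8}, {"slide": [0, 0, 0.145], "turn": [0, 0, 0], "hand": 0.8}, {"slide": [0, 0, 0.145], "turn": [0, 0, 0], "hand": 0.8}]'

```text
time_s: 29.52
ee_pos: [623.2, -13.8, 12.6]
eef_rot: [3.137, 0.174, 0.001]
force: [-1.0, 1.1, -0.4]
opening: 0.357
grasp_force: 40.2
```

To row units: 1.5 mm / 600 = 0.0025, 0.7 mm / 600 = 0.0012.

>>> send_rows --targets '[{"slide": [0, 0, 0.0012], "turn": [0, 0, 0], "hand": 0.8}, {"slide": [0, 0, 0.0025], "turn": [0, 0, 0], "hand": 0.8}, {"slide": [0, 0, 0.0025], "turn": [0, 0, 0], "hand": 0.8}]'

```text
time_s: 29.9
ee_pos: [623.1, -13.8, 11.2]
eef_rot: [3.137, 0.174, 0.001]
force: [-1.9, 0.2, 7.1]
opening: 0.361
grasp_force: 40.9
```

>>> send_rows --targets '[{"slide": [0, 0, -0.0007], "turn": [0, 0, 0], "hand": 0.6}, {"slide": [0, 0, -0.0007], "turn": [0, 0, 0], "hand": 0.35}, {"slide": [0, 0, -0.0007], "turn": [0, 0, 0], "hand": 0.35}, {"slide": [0, 0, -0.005], "turn": [0, 0, 0], "hand": 0.35}, {"slide": [0, 0, -0.0667], "turn": [0, 0, 0], "hand": 0.35}, {"slide": [0, 0, -0.1167], "turn": [0, 0, 0], "hand": 0.35}, {"slide": [0, 0, -0.1167], "turn": [0, 0, 0], "hand": 0.35}]'

```text
time_s: 30.78
ee_pos: [624.3, -14.0, 83.0]
eef_rot: [3.136, 0.174, 0.006]
force: [0.5, 0.5, -0.5]
opening: 0.651
grasp_force: 0.0
```

```bash
python3 go.py 436.9 14.3 65 -59.7
```

```text
slide [-183.14  -48.83   17.3 ] turn [  0.11  -0.2  -23.95] F [ 0.53  0.51 -0.49] open 0.651 t 30.77 pos [624.25 -13.97  83.04] yaw -83.7 q6 2.88
```

To row units: -183.1 mm / 600 = -0.3052, -48.8 mm / 600 = -0.0813, -24 degrees / 229.1831 = -0.1047.

>>> send_rows --targets '[{"slide": [-0.3052, -0.0813, 0.0283], "turn": [0, 0, -0.0436], "hand": 0.35}, {"slide": [-0.3052, -0.0813, 0.0283], "turn": [0, 0, -0.0873], "hand": 0.35}, {"slide": [-0.3052, -0.0813, 0.0283], "turn": [0, 0, -0.1047], "hand": 0.35}, {"slide": [-0.3052, -0.0813, 0.0283], "turn": [0, 0, -0.1047], "hand": 0.35}, {"slide": [-0.3052, -0.0813, 0.0283], "turn": [0, 0, -0.1047], "hand": 0.35}, {"slide": [-0.3052, -0.0813, 0.0283], "turn": [0, 0, -0.1047], "hand": 0.35}]'

```text
time_s: 31.52
ee_pos: [437.2, 14.2, 63.8]
eef_rot: [3.032, 0.821, 0.002]
force: [-0.2, 0.5, -0.1]
opening: 0.651
grasp_force: 0.0
```

```bash
python3 go.py 436.9 14.3 6 -59.7
```

```text
slide [-0.21 -0.28 57.8 ] turn [ 0.04 -0.05  0.02] F [-0.24  0.49 -0.07] open 0.651 t 31.52 pos [437.16  14.17  63.8 ] yaw -59.7 q6 2.46
```

To row units: 57.5 mm / 600 = 0.0958, 55 mm / 600 = 0.0917.

>>> send_rows --targets '[{"slide": [0, 0, 0.0667], "turn": [0, 0, 0], "hand": 0.35}, {"slide": [0, 0, 0.0917], "turn": [0, 0, 0], "hand": 0.35}, {"slide": [0, 0, 0.0958], "turn": [0, 0, 0], "hand": 0.35}, {"slide": [0, 0, 0.0958], "turn": [0, 0, 0], "hand": 0.5}, {"slide": [0, 0, 0.0958], "turn": [0, 0, 0], "hand": 0.8}, {"slide": [0, 0, 0.0958], "turn": [0, 0, 0], "hand": 0.8}, {"slide": [0, 0, 0.0958], "turn": [0, 0, 0], "hand": 0.8}, {"slide": [0, 0, 0.0958], "turn": [0, 0, 0], "hand": 0.8}]'

```text
time_s: 32.52
ee_pos: [436.4, 14.4, 7.0]
eef_rot: [3.031, 0.822, 0.003]
force: [-0.5, -0.6, 6.4]
opening: 0.354
grasp_force: 39.9
```

```bash
python3 go.py 628.5 257.7 100 -59.7
```

```text
slide [ 288.86 -112.84  -92.72] turn [ 0.07 -0.08  0.04] F [-0.5  -0.6   6.37] open 0.354 t 32.52 pos [436.38  14.37   7.  ] yaw -59.7 q6 2.46
```

To row units: 288.9 mm / 600 = 0.4815, -112.8 mm / 600 = -0.188, -52 degrees / 229.1831 = -0.2269.

>>> send_rows --targets '[{"slide": [0, 0, -0.0833], "turn": [0, 0, 0], "hand": 0.8}, {"slide": [0.0333, -0.0133, -0.155], "turn": [0, 0, -0.0393], "hand": 0.8}, {"slide": [0.4815, -0.188, -0.155], "turn": [0, 0, -0.0785], "hand": 0.8}, {"slide": [0.4815, -0.188, -0.155], "turn": [0, 0, -0.1178], "hand": 0.8}, {"slide": [0.4815, -0.188, -0.155], "turn": [0, 0, -0.1571], "hand": 0.8}, {"slide": [0.4815, -0.188, -0.155], "turn": [0, 0, -0.1963], "hand": 0.8}, {"slide": [0.4815, -0.188, -0.155], "turn": [0, 0, -0.2269], "hand": 0.8}, {"slide": [0.4815, -0.188, -0.155], "turn": [0, 0, -0.2269], "hand": 0.8}, {"slide": [0.4815, -0.188, -0.155], "turn": [0, 0, -0.2269], "hand": 0.8}]'

```text
time_s: 33.65
ee_pos: [627.5, 257.4, 99.3]
eef_rot: [-2.366, -2.067, 0.001]
force: [0.0, 0.0, -0.5]
opening: 0.358
grasp_force: 40.2
```

```bash
python3 go.py 628.5 257.7 12.5 -7.7
```

```text
slide [ 0.41  0.98 86.76] turn [-0.02  0.02 -0.01] F [ 0.01  0.03 -0.48] open 0.358 t 33.65 pos [627.51 257.44  99.26] yaw -7.7 q6 1.97
```

>>> send_rows --targets '[{"slide": [0, 0, 0.0667], "turn": [0, 0, 0], "hand": 0.8}, {"slide": [0, 0, 0.1167], "turn": [0, 0, 0], "hand": 0.8}, {"slide": [0, 0, 0.1333], "turn": [0, 0, 0], "hand": 0.8}, {"slide": [0, 0, 0.14], "turn": [0, 0, 0], "hand": 0.8}, {"slide": [0, 0, 0.1433], "turn": [0, 0, 0], "hand": 0.8}, {"slide": [0, 0, 0.145], "turn": [0, 0, 0], "hand": 0.8}, {"slide": [0, 0, 0.145], "turn": [0, 0, 0], "hand": 0.8}]'

```text
time_s: 34.52
ee_pos: [628.1, 257.9, 12.6]
eef_rot: [2.365, 2.068, 0.001]
force: [0.5, 0.4, -1.2]
opening: 0.352
grasp_force: 40.2
```

To row units: 1.5 mm / 600 = 0.0025, 0.7 mm / 600 = 0.0012.

>>> send_rows --targets '[{"slide": [0, 0, 0.0012], "turn": [0, 0, 0], "hand": 0.8}, {"slide": [0, 0, 0.0025], "turn": [0, 0, 0], "hand": 0.8}, {"slide": [0, 0, 0.0025], "turn": [0, 0, 0], "hand": 0.8}]'

```text
time_s: 34.9
ee_pos: [628.0, 257.8, 11.0]
eef_rot: [2.365, 2.068, 0.0]
force: [-0.6, 0.2, 4.8]
opening: 0.358
grasp_force: 40.8
```

Contact. Releasing, retreating and looking.

To row units: -160 mm / 600 = -0.2667, -150 mm / 600 = -0.25.

>>> send_rows --targets '[{"slide": [0, 0, -0.0003], "turn": [0, 0, 0], "hand": 0.6}, {"slide": [0, 0, -0.0003], "turn": [0, 0, 0], "hand": 0.35}, {"slide": [0, 0, -0.0003], "turn": [0, 0, 0], "hand": 0.35}, {"slide": [0, 0, -0.005], "turn": [0, 0, 0], "hand": 0.35}, {"slide": [0, 0, -0.0667], "turn": [0, 0, 0], "hand": 0.35}, {"slide": [0, 0, -0.1667], "turn": [0, 0, 0], "hand": 0.35}, {"slide": [0.2, -0.2667, -0.25], "turn": [0, 0, 0], "hand": 0.35}, {"slide": [0.2, -0.2667, -0.25], "turn": [0, 0, 0], "hand": 0.35}, {"slide": [0.2, -0.2667, -0.25], "turn": [0, 0, 0], "hand": 0.35}, {"slide": [0.2, -0.2667, -0.25], "turn": [0, 0, 0], "hand": 0.35}]'

```text
time_s: 36.15
ee_pos: [483.2, 400.2, 162.1]
eef_rot: [-2.362, -2.072, -0.002]
force: [0.2, 0.3, -0.9]
opening: 0.647
grasp_force: 0.0
```

```bash
python3 go.py 450 300 150 -7; python3 - <<'E'
from h import *
f=imaging.grab_frame("top");g=imaging.grab_frame("scene")
cv2.imwrite("pics/end.png",cv2.resize(np.vstack([f["color"][130:330,160:480],g["color"][180:380,160:480]]),(480,600),interpolation=cv2.INTER_NEAREST))
hs=[blob(q,(653.8,-244.8,42),15,COL["retainer"]) for q in(f,g)]
print([cv2.boundingRect(h) for h in hs])
for P in((623,-14,11),(628,258,11)):
    for q in(f,g):
        h=blob(q,P,16,(lambda a:(a[...,0]<20)&(a[...,1]>110)));print(plane(q,cen(h),18),cv2.boundingRect(h))
E
```

```text
slide [-103.67  -19.9    11.98] turn [ 0.05 -0.07 -0.49] F [ 0.16  0.25 -0.94] open 0.647 t 36.15 pos [483.23 400.18 162.12] yaw -7.5 q6 2.26
[(410, 155, 26, 25), (190, 285, 30, 24)]
[602.84 -16.09  18.  ] (319, 190, 14, 6)
[602.27 -16.45  18.  ] (304, 272, 13, 6)
[625.21 236.04  18.  ] (219, 179, 5, 13)
[629.29 235.75  18.  ] (419, 265, 6, 13)
```

View pics/end.png

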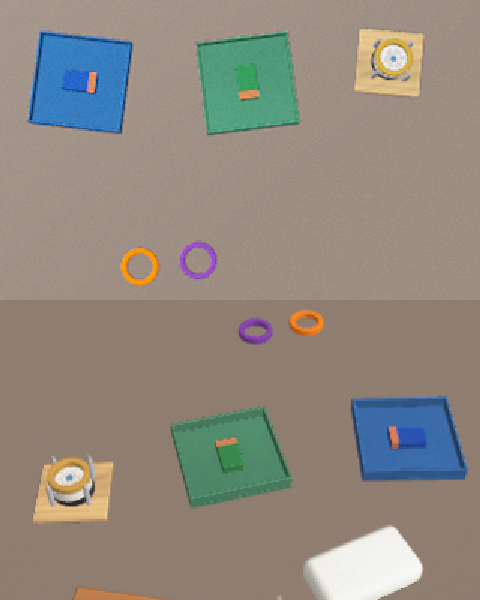

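The blue tile lies flat in the blue tray at (80,82), and the green tile in the green tray at (248,82). The three-piece stack stands in the nest at (393,60), and the look-alike rings have not moved.

```bash
python3 -c "
from plant import finish_job; print(finish_job())"
```

```text
the job is handed in; nothing more can be done
None
```

I've handed the job in: the spacer, roundel (carved face up) and retainer are stacked in the nest in that order, and each tile lies flat in its own tray, all confirmed in the last pictures; the robot's clock read about 36 s.

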